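Seat a plaster mould in the corner of a tilted carving stand and clamp it

ROBOT

A 6-joint arm with a two-finger parallel gripper is mounted at the origin on the work surface. World frame = base frame: x ahead of the robot, y to its left, z up, the work surface at z = 0. Lengths are in m, angles in rad, forces in N, time in s.
With the tool pointing down it reaches from about 0.25 to 0.775 m from the base axis. Payload 4 kg.
Tool frame: the origin (TCP) lies at the very end of the fingers, on their centre line; the grasp point (between the pads) lies 19 mm behind it (robot.hold_point_z is the distance from the TCP to the grasp point, in m); z points along the fingers, y is the line along which they close (so a half turn about z gives the same grasp; the last joint's range is limited). The gripper opens to 94 mm and grips with 3 to 60 N. Pads are 16 mm wide; open, the fingers measure 119 mm over their backs; the gripper's body (75 mm by 177 mm) begins 78 mm behind the grasp point.
Start: joints at [1.191, 0.087, 1.371, -0, 1.684, -0.103], TCP at [0.15, 0.529, 0.175] pointing down, gripper open.
Joint ranges: [-3.1, 3.1], [-0.76, 2.03], [0.27, 2.55], [-1.08, 4.22], [0.17, 2.65], [-2.57, 2.57]. Speed limits (rad/s): [2.79, 2.79, 3.14, 3.14, 3.14, 3.14].

INTERFACE

Orientations are given as [roll, pitch, yaw] about the fixed x, y, z axes, in that order (R = Rz(yaw) Ry(pitch) Rx(roll)).
In Python, from bench import robot gives the robot as it stands.
- The arm moves only by the tool carry_out, never from a script. Its argument "steps" is a list of rows, each a list of 3 entries, a list of its own where there are three numbers: the shift along the tool's x, y, z in m, then the turn about the tool's z in units of 10 degrees (1.0 is 10 degrees), then the closure, from -1 (fully open) to 1 (shut). In form: [[[tx, ty, tz], roll, jaw], ...]. A call has 1 to 10 rows; each row is the pose to reach, as a shift and turn from the pose commanded when the call began, along the tool's axes at that moment; what a row does not reach only later rows make up. A row lasts 1/8 s, in which the tool goes at most 62.5 mm and 10.7 degrees, less where a joint would pass 70% of its speed; a pose out of reach is approached as far as the arm can. A call with a gripper value outside its range is refused whole. The fingers move at their own pace and stop on an object; the grip force is fixed at half the most. Time passes only in rows, so rows that repeat a pose let the fingers close. It gives the time, the measured TCP pose, the force, the opening and the grip force at its end, in the units of the state.
- robot.get_obs(): the state, without advancing time (a new reading comes with each control period).
- robot.snapshot(name): name is "scene" or "top" or "wrist"; returns a dict with "image" (420x560x3 uint8, red, green, blue), "z_map" (420x560 float32, m along the optical axis (not along the pixel's ray), 0 where there is no reading), "mtx" (3x3 intrinsics, pixels), "R" (3x3) and "t" (3): a world point X has camera coordinates R X + t. Camera axes: x right, y down, z forward; pixel columns grow to the right and rows downward; lengths in m; the calibration is good to about 2 mm. The wrist camera is an equidistant fisheye: a pixel r from the principal point sees the ray r / f radians off the axis. A picture is of the moment at which its call begins.
- robot.close_job(): hands the job in; it is judged then, once.
The state is a dict: "time": time; "joint_positions": joint angles; "qvel": joint speeds; "joint_torque": joint torques, N m; "tool_pos": TCP position; "ee_rot": TCP orientation; "wrist_force": force on the tool from outside, world axes, zero at the start; "wrist_torque": the same for the moment, N m; "width": finger opening in m; "finger_force": force on a finger pad.
Only numpy, scipy, OpenCV 4.12 (cv2) and the standard library are available. Lean on these libraries where they do the work, as an engineer would, in place of code of your own. Each camera call takes 0.05 s, during which the arm holds its last target. There are 200 camera calls.

TASK

Lay the square plaster mould, flower hollow up, on the tilted blue board just uphill of the corner of the two metal fences and let go, so that it rests in that corner (it slides down by itself); then slide the black notched jaw down by its orange knob until it presses the mould fully home, with a steady push on the mould of about 12 N for a second, and let go of the knob with the jaw left against the mould. Plaster chips, so be gentle: never push it against the fences with more than 16 N, and do not drop, slam or ram it; leave the other things on the table where they are.

Things in the scene. Friction and masses are not known exactly. Their poses are not given: they have to be found in the camera images.
- mould_center (a point): Centre (half-way up) of the square white plaster mould: a loose block 60 x 60 mm, 46 mm high, 130 to 250 g, a round hollow (42 mm wide, 6 mm deep) with a flower in its top. It starts flat on the table. x and y are square to its sides, z up. Any side may face any fence. It slides by itself, more or less readily, on the smooth board.
- home (a point): Where the mould's centre lies when fully home in the corner of the tilted board. z: the board's normal; the board's surface is 23 mm below this point. x and y run along the two fences, away from the corner; the fences' inner faces lie 30 mm from this point on its -x and -y sides. The direction x + y, halfway between, points straight uphill.
- corner: The two aluminium fences on the board, each 62 mm long, 12 mm high, 10 mm thick, at right angles. Origin: the point on the board's surface where their inner faces meet (open by 10 mm there). Axes as home.
- board: Blue board of the carving stand, 235 mm long uphill, 200 mm wide, tilted 22 degrees, on a wooden stand fixed to the table (place and yaw differ). Origin: middle of its upper surface, 75 mm above the table; x uphill, z its normal. home is 53 mm downhill of the origin.
- jaw: Black jaw on the board. Origin: inner vertex of its 90-degree notch (arms 36 mm long, 14 mm high), at the board's surface; x uphill along its track, z normal. The notch opens downhill and fits the mould's uphill corner; closed on a mould at home, the vertex is 42.4 mm uphill of home. About 3 N slides it; it stays where left. It starts 45 to 65 mm uphill of closed and can go 7 mm past it.
- jaw_knob (a point): Centre of the orange knob on the jaw: an upright block 20 mm along the track, 16 mm across it, 40 mm high along the board's normal (from 14 to 54 mm above the board). 17 mm uphill of the jaw's vertex. Axes as the jaw's.
- round_mould: Bystander: round plaster mould, 72 mm wide, 36 mm high; origin under its centre. Leave it.
- bisque_cup: Bystander: bare clay-pink cup, 72 mm wide, 80 mm high; origin under its centre. Leave it.
- spray_bottle: Bystander: red spray bottle with a white head, 205 mm high; origin under its centre. Leave it.
- rolling_pin: Bystander: wooden rolling pin, 380 mm long, 44 mm thick, lying along its x axis; origin under its middle. Leave it.
- wood_knife: Bystander: wooden spatula-shaped modelling tool lying flat near the robot's right. Leave it.

How it is judged:
On the way, in this order (a step that is already met when the one before it is completed fails the run):
1. the mould lies on the board in the corner, within 10 mm of fully home, let go, at rest and not yet touched by the jaw (x of mould_center in the frame of home between -0.01 and 0.01 m and y of mould_center in the frame of home between -0.01 and 0.01 m and z of mould_center in the frame of home between -0.004 and 0.004 m and angle between mould_center's own z axis and vertical below 0.5 rad and contact force between each of the fingers, jaw and mould below 0.05 N and linear speed of mould below 0.01 m/s), for 0.2 s.
2. the jaw presses the mould into the corner with a push of 7 to 16 N (10 to 23 N added up over the two faces of the notch), for 0.5 s on end, the mould let go (x of mould_center in the frame of home between -0.002 and 0.002 m and y of mould_center in the frame of home between -0.002 and 0.002 m and contact force between jaw and mould above 10 N and contact force between the fingers and mould below 0.05 N), for 0.5 s.
At the end, for the whole second after the job is handed in: The mould is flat on the board, hollow up, within 2 mm of fully home against both fences and square to them (0.04 rad), at rest; the jaw's notch is left against it (within 2 mm along each fence direction) (x of mould_center in the frame of home between -0.002 and 0.002 m and y of mould_center in the frame of home between -0.002 and 0.002 m and z of mould_center in the frame of home between -0.003 and 0.003 m and angle between mould_center's own z axis and vertical below 0.5 rad and (angle between the x axis of mould_center and the x axis of home, either way round below 0.04 rad or angle between the x axis of mould_center and the y axis of home, either way round below 0.04 rad) and linear speed of mould below 0.005 m/s and x of jaw in the frame of home below 0.032 m and y of jaw in the frame of home below 0.032 m); the robot touches nothing.
It fails at once if the jaw pushes the mould with more than 16 N (23 N added up over the two faces of the notch) (contact force between jaw and mould above 23 N).
It fails at once if the mould bears on the fences with more than 16 N of push towards the corner (23 N added up over both fences): slammed or rammed (contact force between mould and corner above 23 N).
It fails at once if a bystander (round mould, cup, spray bottle, rolling pin, wooden tool) is moved more than 20 mm (distance of any of round_mould, bisque_cup, spray_bottle, rolling_pin, wood_knife from where it was at the start of the episode above 0.02 m).
It also fails if it takes over 61 s, if anything falls off the work surface, if the arm or the gripper's body presses on something with over 40 N, if the wrist force passes 120 N, or if a joint passes its speed limit or range.

## Working session

There is one attempt and no reset: what is moved stays moved. The work goes in short steps, Python scripts to look and compute and a tool call to move; the robot and the scene stay as the last step left them, time stands still between calls to the robot, and variables do not carry over. Pictures are saved under pics/ and viewed, at most 10 in all, crops included, and the job is handed in when it is done.

Besides the shell and the picture viewer there is one more tool, called as name(argument=value, ...) on one line, values as JSON. carry_out: Moves the arm, as the interface text tells. Its arguments: {"type":"object","properties":{"steps":{"type":"array","items":{"type":"array"}}},"required":["steps"]}

```bash
mkdir -p pics; ls; cat > h.py <<'E'
import numpy as np, cv2
from bench import robot
def snap(n,f=None):
    s=robot.snapshot(n)
    if f: cv2.imwrite(f'pics/{f}.png',cv2.cvtColor(s['image'],cv2.COLOR_RGB2BGR))
    np.savez(f'{f or n}.npz',**s)
    return s
def cloud(s):
    v,u=np.indices(s['z_map'].shape); z=s['z_map']; K=s['mtx']
    P=np.stack([(u-K[0,2])/K[0,0]*z,(v-K[1,2])/K[1,1]*z,z],-1)
    return (P-s['t'])@s['R']   # world = R^T (P - t)
E
python3 - <<'E'
from h import *
a=snap('scene','scene0');b=snap('top','top0')
cv2.imwrite('pics/both.png',cv2.resize(np.hstack([cv2.imread('pics/scene0.png'),cv2.imread('pics/top0.png')]),(800,300)))
for s in(a,b): print(s['mtx'],s['R'],s['t'])
o=robot.get_obs();print(o)
E
```

```text
pics
[[497.54881873   0.         283.6372819 ]
 [  0.         497.54881873 207.79701494]
 [  0.           0.           1.        ]] [[ 0.86829718  0.49589621  0.01212217]
 [ 0.42976737 -0.73985502 -0.51760463]
 [-0.24770953  0.45464436 -0.85553404]] [-0.50901357 -0.12993311  1.86161373]
[[525.09269818   0.         275.43085324]
 [  0.         525.09269818 210.15190826]
 [  0.           0.           1.        ]] [[ 0.02162427 -0.9997621   0.0028509 ]
 [-0.99745167 -0.02176804 -0.06794352]
 [ 0.06798941 -0.00137441 -0.9976851 ]] [0.08153844 0.54289479 1.94036231]
{'time': 0.1, 'joint_positions': array([ 1.19090597e+00,  8.79118396e-02,  1.37204858e+00, -4.27606348e-06,
        1.68362875e+00, -1.03121404e-01]), 'qvel': array([ 3.25488026e-04, -2.83866911e-03, -5.90802047e-03,  2.57791863e-03,
       -2.07901158e-05, -8.48691499e-04]), 'joint_torque': array([ 2.16519642e-03, -3.41250730e+01, -3.03301513e+01,  7.19288550e-02,
        3.04484298e-02, -1.09458904e-04]), 'tool_pos': array([0.15010075, 0.52855416, 0.17343216]), 'ee_rot': array([-3.13960630e+00, -2.01291742e-04,  2.86482303e+00]), 'wrist_force': array([ 0.37608821,  1.24504334, -0.25599755]), 'wrist_torque': array([-0.04935315,  0.02903583, -0.04688312]), 'finger_force': 0.0, 'width': 0.09418704677839165}
```

View pics/top0.png

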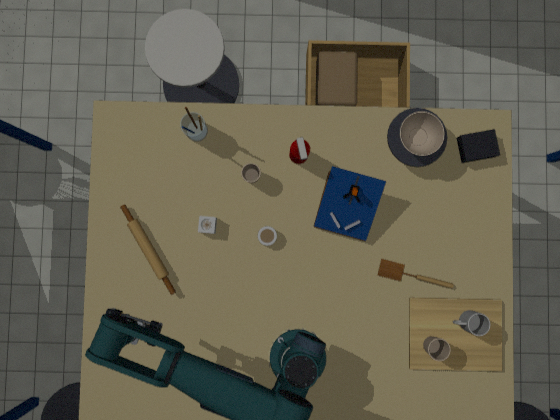

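View pics/scene0.png

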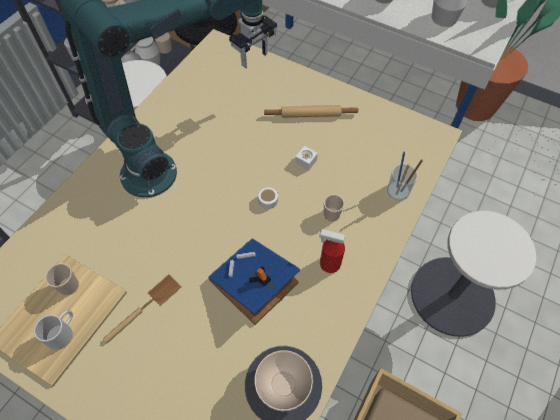

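The top view shows the mould at about (207,225), the board centred near (350,203), its fences at (336,219) and (352,225), and the knob at (354,191). The bottle is at (299,151). The scene view agrees. Next I'll turn these into rough poses.

```bash
python3 - <<'E'
from h import *
for n in('top0','scene0'):
    s=dict(np.load(n+'.npz')); P=cloud(s); h=cv2.cvtColor(s['image'],cv2.COLOR_RGB2HSV)
    H,S,V=cv2.split(h); ok=s['z_map']>0
    blue=(H>100)&(H<125)&(S>130)&(V>60)&ok&(P[...,2]>.02)&(P[...,2]<.14)&(P[...,0]>.3)&(P[...,0]<.8)&(abs(P[...,1])<.4)
    n_,lab,st,ce=cv2.connectedComponentsWithStats(blue.astype('uint8')); k=1+st[1:,4].argmax()
    B=P[lab==k]; c=B.mean(0); nn=np.linalg.svd(B-c)[2][2]; nn*=np.sign(nn[2])
    ctr=cv2.findContours((lab==k).astype('uint8'),0,2)[0]; r=cv2.boxPoints(cv2.minAreaRect(ctr[0]))
    # ray cast corners onto plane
    K=s['mtx']; o=-s['R'].T@s['t']
    def ray(px,p0,nv):
        d=s['R'].T@np.linalg.solve(K,[*px,1]); return o+d*(nv@(p0-o)/(nv@d))
    nt=np.array([0,0,1.])
    print(n,'plane',c,nn,np.degrees(np.arccos(nn[2])),'uphill yaw',np.degrees(np.arctan2(-nn[1],-nn[0])))
    C=np.array([ray(p,c,nn) for p in cv2.approxPolyDP(cv2.convexHull(ctr[0]),8,True)[:,0].astype(float)]);print('corners',C.round(3),C.mean(0))
    org=(H>5)&(H<16)&(S>200)&(V>120)&ok&(np.linalg.norm(P-c,axis=2)<.15)
    v,u=np.nonzero(org);print('knob',len(v),P[org].mean(0),P[org].max(0))
    w=(S<60)&(V>130)&ok&(P[...,2]>.03)&(P[...,2]<.06)&(P[...,0]>.3)&(P[...,0]<.75)&(P[...,1]>.05)&(P[...,1]<.5)
    n_,lab,st,ce=cv2.connectedComponentsWithStats(w.astype('uint8'))
    for k in range(1,n_):
        if st[k,4]>30:
            ct=cv2.findContours((lab==k).astype('uint8'),0,2)[0][0]
            q=np.array([ray(p,np.array([0,0,.046]),nt) for p in cv2.boxPoints(cv2.minAreaRect(ct))]);print('white',st[k],P[lab==k].mean(0),q.mean(0),(q[1]-q[0])[:2],(q[2]-q[1])[:2])
    w=(S<70)&(V>110)&ok&(np.linalg.norm(P-c,axis=2)<.13)&(P[...,2]<.1)
    n_,lab,st,ce=cv2.connectedComponentsWithStats(w.astype('uint8'))
    for k in range(1,n_):
        if st[k,4]>12: print('fence',st[k],ce[k],ray(ce[k],c+nn*.012,nn))
E
```

```text
top0 plane [ 0.56861443 -0.17147328  0.07661021] [-0.36290236  0.09346123  0.9271283 ] 22.00849597094538 uphill yaw -14.442019146993465
corners [[ 0.693 -0.105  0.118]
 [ 0.646 -0.29   0.119]
 [ 0.441 -0.239  0.033]
 [ 0.485 -0.054  0.032]] [ 0.56599071 -0.17204937  0.0756413 ]
knob 10 [ 0.60229998 -0.18037944  0.1488457 ] [ 0.60807822 -0.17576113  0.15494791]
white [198 216  17  17 134] [0.48259267 0.34514508 0.04472202] [0.48266203 0.34696196 0.046     ] [ 0.00127997 -0.05873629] [-0.05872055 -0.00173699]
white [258 227  18  17  53] [0.45667268 0.12871764 0.03701726] [0.45232492 0.1272721  0.046     ] [ 0.03449764 -0.056235  ] [-0.04254644 -0.02608376]
fence [331 213   9  15  35] [334.74285714 220.11428571] [ 0.50644625 -0.12364362  0.06039757]
fence [345 221  15   9  26] [352.07692308 224.61538462] [ 0.49137982 -0.18698252  0.0608852 ]
scene0 plane [ 0.58036613 -0.18193102  0.07986641] [-0.36078561  0.09100889  0.92819778] 21.84439721935528 uphill yaw -14.157619442897994
corners [[ 0.493 -0.06   0.034]
 [ 0.702 -0.111  0.12 ]
 [ 0.654 -0.297  0.12 ]
 [ 0.452 -0.245  0.036]] [ 0.57530525 -0.17840098  0.07755316]<stdin>:17: RuntimeWarning: Mean of empty slice.
  ret = um.true_divide(
Traceback (most recent call last):
ValueError: zero-size array to reduction operation maximum which has no identity
```

carry_out(steps=[[[-0.06, -0.014, 0], 0.4, -1], [[-0.12, -0.028, 0], 0.8, -1], [[-0.18, -0.042, 0], 1.2, -1], [[-0.24, -0.056, 0], 1.6, -1], [[-0.3, -0.07, 0], 2.0, -1], [[-0.35, -0.08, 0], 2.4, -1], [[-0.37, -0.085, 0], 2.76, -1], [[-0.37, -0.085, 0], 2.76, -1], [[-0.37, -0.085, 0], 2.76, -1]])

```text
time: 1.23
tool_pos: [0.4816, 0.3472, 0.1745]
ee_rot: [-3.141, -0.001, 2.385]
wrist_force: [-0.8, 0.4, 0.4]
width: 0.0942
finger_force: 0.0
```

```bash
python3 - <<'E'
from h import *
s=snap('wrist','w1');print(s['mtx'],s['R'],s['t'])
o=robot.get_obs();print(o['time'],o['tool_pos'],o['ee_rot'],robot.hold_point_z)
E
```

```text
[[325.1922621    0.         274.63154112]
 [  0.         325.1922621  207.78482316]
 [  0.           0.           1.        ]] [[ 6.86593149e-01  7.27041687e-01  4.82409636e-04]
 [ 6.99384626e-01 -6.60655752e-01  2.72754692e-01]
 [ 1.98622738e-01 -1.86934113e-01 -9.62083492e-01]] [-0.58293461 -0.13656808  0.36054729]
1.275 [0.4815073  0.34736523 0.17467614] [ 3.14151723e+00 -7.24929551e-04  2.38575825e+00] 0.0188
```

View pics/w1.png

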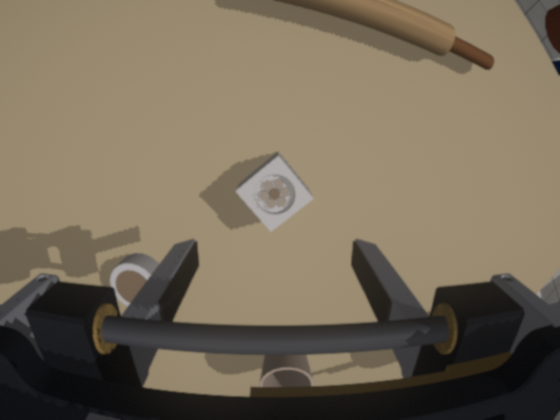

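The wrist view shows the mould diagonally between the fingers. Its top corners are near (277,153), (313,197), (271,231) and (236,190).

```bash
cat >> h.py <<'E'
def wray(s,px,p0,nv):
    K=s['mtx']; d=(np.array(px,float)-K[:2,2])/K[0,0]; r=np.linalg.norm(d)+1e-9
    c=np.array([*(d/r*np.sin(r)),np.cos(r)]); d=s['R'].T@c; o=-s['R'].T@s['t']
    return o+d*(nv@(np.array(p0)-o)/(nv@d))
E
python3 - <<'E'
from h import *
s=dict(np.load('w1.npz'));h=cv2.cvtColor(s['image'],cv2.COLOR_RGB2HSV)
m=((h[...,1]<60)&(h[...,2]>140)).astype('uint8');m[:140]=0;m[240:]=0;m[:,:225]=0;m[:,325:]=0
ct=max(cv2.findContours(m,0,2)[0],key=cv2.contourArea);q=cv2.boxPoints(cv2.minAreaRect(ct));print(q)
W=np.array([wray(s,p,[0,0,.046],np.array([0,0,1.])) for p in q]);d=W[[2,3]]-W[[0,1]]
print(W,W.mean(0),np.linalg.norm(np.diff(W,axis=0),axis=1),np.degrees(np.arctan2(np.diff(W,axis=0)[:,1],np.diff(W,axis=0)[:,0])))
W=np.array([wray(s,p,[0,0,.046],np.array([0,0,1.])) for p in [(277,153),(313,197),(271,231),(236,190)]]);print(W,W.mean(0),np.degrees(np.arctan2(np.diff(W,axis=0)[:,1],np.diff(W,axis=0)[:,0])))
E
```

```text
[[232.43933 188.63708]
 [278.54272 150.5517 ]
 [316.88428 196.96518]
 [270.78088 235.05057]]
[[0.44747841 0.31702534 0.046     ]
 [0.451794   0.38069832 0.046     ]
 [0.51646824 0.37667486 0.046     ]
 [0.51395266 0.31051742 0.046     ]] [0.48242333 0.34622899 0.046     ] [0.06381906 0.06479927 0.06620525] [ 86.12257265  -3.55984907 -92.17757063]
[[0.45256769 0.37776373 0.046     ]
 [0.51360229 0.37356714 0.046     ]
 [0.51064847 0.31399625 0.046     ]
 [0.45119472 0.31875373 0.046     ]] [0.48200329 0.34602021 0.046     ] [ -3.93332319 -92.83868507 175.42495097]
```

carry_out(steps=[[[-0.001, -0.001, 0.05], 0.5, -1], [[-0.001, -0.001, 0.1], 0.5, -1], [[-0.001, -0.001, 0.14], 0.5, -1], [[-0.001, -0.001, 0.152], 0.5, -1], [[-0.001, -0.001, 0.152], 0.5, -1], [[-0.001, -0.001, 0.152], 0.5, 0], [[-0.001, -0.001, 0.152], 0.5, 0], [[-0.001, -0.001, 0.152], 0.5, 0]])

```text
time: 2.28
tool_pos: [0.4838, 0.3452, 0.0238]
ee_rot: [3.139, 0.0, 2.296]
wrist_force: [-0.1, 0.2, 0.2]
width: 0.0672
finger_force: 0.0
```

```bash
python3 - <<'E'
from h import *
s=snap('wrist','w2')
o=robot.get_obs();print(o['time'],o['tool_pos'],o['ee_rot'],o['width'],o['finger_force'],o['wrist_force'])
E
```

```text
2.325 [0.48355789 0.34502217 0.02341478] [3.14003052e+00 2.29614301e-04 2.29569065e+00] 0.06315862888941734 0.0 [ 0.39810841 -0.05287233 -0.74742605]
```

View pics/w2.png

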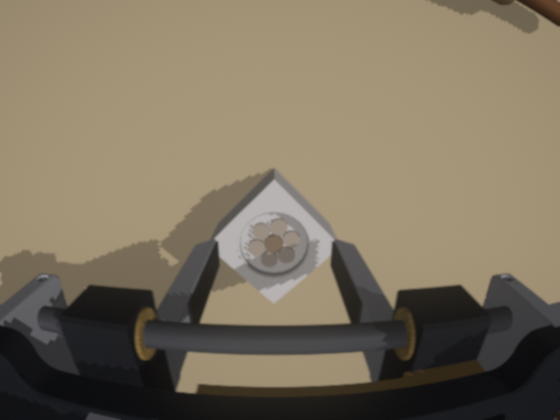

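The fingers are at the mould's side corners (217,238) and (335,240), and the mould still looks diagonal. I'll let them settle.

carry_out(steps=[[[0, 0, 0], 0, 0], [[0, 0, 0], 0, 0]])

```text
time: 2.58
tool_pos: [0.483, 0.3448, 0.0225]
ee_rot: [-3.142, -0.0, 2.296]
wrist_force: [0.7, 0.9, 0.4]
width: 0.0476
finger_force: 0.0
```

```bash
python3 - <<'E'
from h import *
s=snap('wrist','w3')
o=robot.get_obs();print(o['time'],o['tool_pos'],o['ee_rot'],o['width'],o['finger_force'],o['wrist_force'])
P=[(217,238),(335,240),(275,170),(274,303)]
s=dict(np.load('w2.npz'))
for z in (.046,.023): print([wray(s,p,[0,0,z],np.array([0,0,1.])).round(4) for p in P])
E
```

```text
2.625 [0.48300109 0.3447427  0.02240853] [-3.14145650e+00 -9.70446052e-05  2.29578223e+00] 0.0473168206072232 0.0 [ 0.35069873 -0.07645671  0.94082879]
[array([0.4527, 0.3256, 0.046 ]), array([0.509 , 0.3735, 0.046 ]), array([0.4517, 0.3814, 0.046 ]), array([0.5107, 0.3138, 0.046 ])]
[array([0.4554, 0.316 , 0.023 ]), array([0.5186, 0.3698, 0.023 ]), array([0.4542, 0.3787, 0.023 ]), array([0.5205, 0.3027, 0.023 ])]
```

View pics/w3.png

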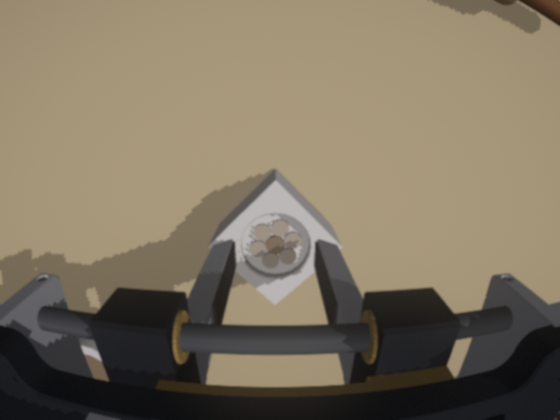

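The fingers look as if they overlap the mould's top at (230,240) and (320,240) with no force reading. I'll check the depth there.

```bash
python3 - <<'E'
from h import *
s=dict(np.load('w3.npz'));K=s['mtx']
def pt(u,v):
    d=(np.array([u,v])-K[:2,2])/K[0,0];r=np.linalg.norm(d)+1e-9;c=np.array([*(d/r*np.sin(r)),np.cos(r)])
    return s['R'].T@(c/c[2]*s['z_map'][v,u]-s['t'])
for p in [(275,195),(275,243),(275,290),(228,235),(226,245),(224,255),(220,270),(324,245),(326,255),(330,270)]: print(p,s['z_map'][p[1],p[0]],pt(*p).round(4))
def proj(X):
    c=s['R']@np.array(X)+s['t'];r=np.hypot(c[0],c[1]);th=np.arctan2(r,c[2]);return c[:2]/r*th*K[0,0]+K[:2,2]
print(proj([.483,.3447,.0224]),proj([.483,.3447,.046]))
E
```

```text
(275, 195) 0.19239417 [0.4608 0.3699 0.0452]
(275, 243) 0.20291874 [0.4817 0.3464 0.0432]
(275, 290) 0.20940498 [0.5033 0.322  0.0457]
(228, 235) 0.19961184 [0.4559 0.3315 0.0449]
(226, 245) 0.1827554 [0.4565 0.3327 0.0623]
(224, 255) 0.16814773 [0.457  0.3338 0.0774]
(220, 270) 0.15200299 [0.4576 0.3338 0.0942]
(324, 245) 0.18189962 [0.498  0.3698 0.0632]
(326, 255) 0.16998543 [0.4978 0.3689 0.0757]
(330, 270) 0.15193816 [0.4969 0.3687 0.0944]
[274.79284346 234.55208472] [274.84265375 247.89702873]
```

carry_out(steps=[[[-0.001, 0.001, 0], 0, -1], [[-0.001, 0.001, 0], 0, -1], [[-0.001, 0.001, 0], 0, -1], [[-0.001, 0.001, 0], 0, -1], [[-0.001, 0.001, 0], 1, -1], [[-0.001, 0.001, 0], 2, -1], [[-0.001, 0.001, 0], 3, -1], [[-0.001, 0.001, 0], 4, -1], [[-0.001, 0.001, 0], 4.5, -1], [[-0.001, 0.001, 0], 4.5, -1]])

```text
time: 3.88
tool_pos: [0.4844, 0.3447, 0.0225]
ee_rot: [3.142, -0.0, 1.512]
wrist_force: [0.4, -0.7, -0.6]
width: 0.0945
finger_force: 0.0
```

carry_out(steps=[[[0, 0, 0], 0, 0.2], [[0, 0, 0], 0, 0.2], [[0, 0, 0], 0, 0.2], [[0, 0, 0], 0, 0.2], [[0, 0, 0], 0, 0.2], [[0, 0, 0], 0, 0.2]])

```text
time: 4.62
tool_pos: [0.4844, 0.3447, 0.0225]
ee_rot: [-3.142, -0.0, 1.51]
wrist_force: [-0.3, -0.2, -0.1]
width: 0.0391
finger_force: 0.0
```

```bash
python3 - <<'E'
from h import *
s=snap('wrist','w4')
o=robot.get_obs();print(o['time'],o['tool_pos'],o['ee_rot'],o['width'],o['finger_force'],o['wrist_force'],o['joint_positions'])
E
```

```text
4.675 [0.48446634 0.34473938 0.02249548] [ 3.14157670e+00 -1.13190229e-04  1.51045370e+00] 0.037891106455782766 0.0 [-0.035924   -0.09488511  0.05248002] [5.23070313e-01 2.60699031e-01 1.47692845e+00 8.68863543e-05
 1.40388950e+00 5.83398508e-01]
```

View pics/w4.png

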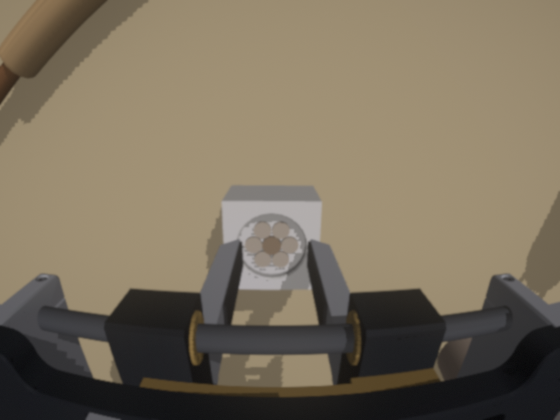

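The fingertips end at about (240,243) and (312,243). Judging by depth, they're above the mould's top rather than inside it, so the real tip may be higher than the reported TCP. I'll check this with depth from all three cameras.

```bash
python3 - <<'E'
from h import *
for n in('w1','w4'):
    s=dict(np.load(n+'.npz'));K=s['mtx']
    v,u=np.indices(s['z_map'].shape);dx=(u-K[0,2])/K[0,0];dy=(v-K[1,2])/K[0,0];r=np.hypot(dx,dy)+1e-9
    c=np.stack([dx/r*np.tan(r),dy/r*np.tan(r),np.ones_like(r)],-1)*s['z_map'][...,None]
    P=(c-s['t'])@s['R']
    tcp={'w1':[.4815,.3474],'w4':[.4845,.3447]}[n]
    for row in (236,240,243,246,250,256): 
        us=(u[row]>150)&(u[row]<400)&(P[row][:,2]>.049); 
        if us.any(): k=np.nonzero(us)[0]; print(n,row,k.min(),k.max(),P[row][k].min(0).round(4),P[row][k].max(0).round(4))
for n in('scene','top'):
    s=snap(n,n+'1');P=cloud(s);m=(np.linalg.norm(P[...,:2]-[.4845,.3447],axis=2)<.05)&(s['z_map']>0)
    z=np.sort(P[m][:,2]);print(n,m.sum(),np.histogram(z,np.arange(-.01,.2,.01)))
im=cv2.imread('pics/scene1.png');cv2.imwrite('pics/sc1.png',cv2.resize(im[90:200,240:380],None,fx=5,fy=5,interpolation=2))
E
```

```text
w1 240 186 363 [0.4241 0.3148 0.2054] [0.5109 0.401  0.3844]
w1 243 177 373 [0.4358 0.3114 0.2043] [0.515  0.3949 0.2142]
w1 246 173 376 [0.4241 0.3105 0.2057] [0.5152 0.401  0.3844]
w1 250 170 380 [0.4241 0.3101 0.2058] [0.515  0.401  0.3844]
w1 256 165 384 [0.4241 0.3106 0.2068] [0.5154 0.401  0.3844]
w4 236 395 395 [0.4894 0.4234 0.2324] [0.4894 0.4234 0.2324]
w4 240 234 399 [0.4615 0.351  0.0517] [0.509  0.4234 0.2324]
w4 243 154 325 [0.4569 0.3506 0.0552] [0.5143 0.4234 0.2324]
w4 246 200 329 [0.4544 0.3494 0.0563] [0.5161 0.4234 0.2324]
w4 250 164 360 [0.4544 0.347  0.0573] [0.5163 0.4234 0.2324]
w4 256 215 334 [0.4542 0.3434 0.058 ] [0.5163 0.3563 0.0801]
scene 1910 (array([ 89,  84,  37,  37,  73, 127,  17,  14,  16,  15,  26,  11,  19,
        11,   4,   4,  16,  64,  69,  60]), array([-0.01,  0.  ,  0.01,  0.02,  0.03,  0.04,  0.05,  0.06,  0.07,
        0.08,  0.09,  0.1 ,  0.11,  0.12,  0.13,  0.14,  0.15,  0.16,
        0.17,  0.18,  0.19]))
top 1011 (array([40, 38,  2,  1,  1,  6,  1,  0,  0,  0,  0,  0,  0,  0,  0,  0,  1,
       10,  8,  7]), array([-0.01,  0.  ,  0.01,  0.02,  0.03,  0.04,  0.05,  0.06,  0.07,
        0.08,  0.09,  0.1 ,  0.11,  0.12,  0.13,  0.14,  0.15,  0.16,
        0.17,  0.18,  0.19]))
```

View pics/sc1.png

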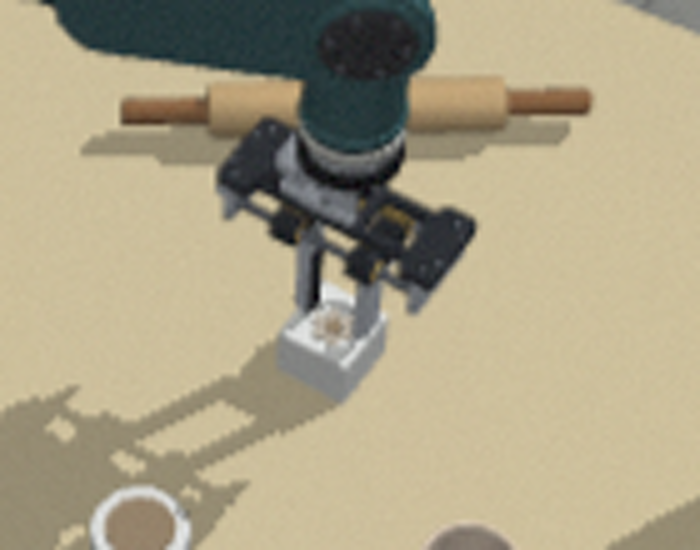

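The real fingertips are about 30 mm above the reported TCP, so both closings went over the mould and never touched it. From here I'll use tip z = reported z + 0.030. Now I'll open, turn back to the diagonal and go down to the proper depth.

carry_out(steps=[[[0.001, -0.0025, -0.005], -1, -1], [[0.001, -0.0025, -0.005], -2, -1], [[0.001, -0.0025, -0.005], -3, -1], [[0.001, -0.0025, -0.005], -4, -1], [[0.001, -0.0025, -0.005], -4.5, -1], [[0.001, -0.0025, -0.005], -4.5, -1], [[0.001, -0.0025, 0.015], -4.5, -1], [[0.001, -0.0025, 0.032], -4.5, -1], [[0.001, -0.0025, 0.032], -4.5, -1]])

```text
time: 5.9
tool_pos: [0.4804, 0.3449, -0.0118]
ee_rot: [-3.137, -0.001, 2.295]
wrist_force: [-0.1, 0.2, -0.1]
width: 0.094
finger_force: 0.0
```

carry_out(steps=[[[0, 0, 0], 0, 0.05], [[0, 0, 0], 0, 0.05], [[0, 0, 0], 0, 0.05], [[0, 0, 0], 0, 0.05], [[0, 0, 0], 0, 0.05], [[0, 0, 0], 0, 0.05]])

```text
time: 6.65
tool_pos: [0.4824, 0.3461, -0.0089]
ee_rot: [3.14, 0.0, 2.296]
wrist_force: [0.2, -0.3, 1.5]
width: 0.0829
finger_force: 30.0
```

```bash
python3 - <<'E'
from h import *
s=snap('wrist','w5')
o=robot.get_obs();print(o['time'],o['tool_pos'],o['ee_rot'],o['width'],o['finger_force'],o['wrist_force'],o['joint_positions'])
E
```

```text
6.7 [ 0.48245007  0.34612447 -0.00892404] [3.14033730e+00 1.64934163e-04 2.29580621e+00] 0.08316954563496635 30.00070407986641 [0.65231999 0.96388833 2.01613293] [ 5.26805251e-01  2.85214793e-01  1.51290660e+00  8.77697504e-05
  1.34220801e+00 -1.98224573e-01]
```

View pics/w5.png

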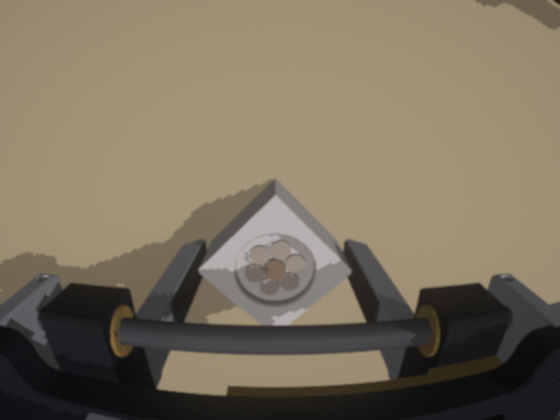

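The diagonal grip holds, with width 83 mm and 30 N; the corners are at (275,180), (350,268) and (200,270). Next I'll lift and carry it over to the board.

carry_out(steps=[[[0, 0, -0.05], 0, 0.05], [[0, 0, -0.11], 0, 0.05], [[-0.04, -0.03, -0.13], 0, 0.05], [[-0.085, -0.064, -0.13], -0.5, 0.05], [[-0.13, -0.0975, -0.13], -1, 0.05], [[-0.175, -0.131, -0.13], -1.5, 0.05], [[-0.22, -0.165, -0.13], -2, 0.05], [[-0.265, -0.199, -0.13], -2.5, 0.05], [[-0.31, -0.2325, -0.13], -3, 0.05], [[-0.35, -0.2625, -0.13], -3.42, 0.05]])

```text
time: 7.95
tool_pos: [0.5168, -0.092, 0.1196]
ee_rot: [3.141, -0.002, 2.895]
wrist_force: [0.4, 0.8, -1.5]
width: 0.0832
finger_force: 30.0
```

```bash
cat >> h.py <<'E'
def go(x,y):
    o=robot.get_obs();p=o['tool_pos'];w=o['ee_rot'][2]; d=np.array([x,y])-p[:2]
    print('pos',p.round(4),'yaw',np.degrees(w).round(1),'tool dx,dy',(d@[np.cos(w),np.sin(w)]).round(4),(d@[np.sin(w),-np.cos(w)]).round(4))
E
python3 -c "
from h import *
go(.524,-.162);o=robot.get_obs();print(o['width'],o['finger_force'],o['wrist_force'])"
```

```text
pos [ 0.5168 -0.092   0.1196] yaw 165.8 tool dx,dy -0.0241 -0.0661
0.08316417059016562 30.000204294919968 [ 0.38698519  0.80246883 -1.45881141]
```

carry_out(steps=[[[-0.012, -0.03, 0], 0, 0.05], [[-0.024, -0.06, 0], 0, 0.05], [[-0.024, -0.06, 0], 0, 0.05], [[-0.024, -0.06, 0], 0, 0.05]])

```text
time: 8.45
tool_pos: [0.5255, -0.1535, 0.1197]
ee_rot: [3.14, -0.002, 2.893]
wrist_force: [0.3, 0.0, -2.3]
width: 0.0831
finger_force: 30.0
```

```bash
python3 - <<'E'
from h import *
s=snap('wrist','w6');go(.524,-.162)
E
```

```text
pos [ 0.5257 -0.1532  0.1199] yaw 165.8 tool dx,dy -0.0005 -0.009
```

View pics/w6.png

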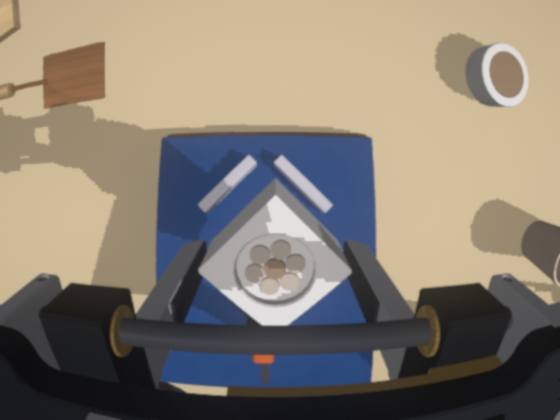

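The wrist view shows the held mould square over the V. The left fence runs from about (203,206) to (252,158), the right one from (278,158) to (328,207), and the knob is at (263,357). Now for the corner position.

```bash
cat >> h.py <<'E'
def wcloud(s):
    K=s['mtx'];v,u=np.indices(s['z_map'].shape);dx=(u-K[0,2])/K[0,0];dy=(v-K[1,2])/K[0,0];r=np.hypot(dx,dy)+1e-9
    c=np.stack([dx/r*np.tan(r),dy/r*np.tan(r),np.ones_like(r)],-1)*s['z_map'][...,None]
    return (c-s['t'])@s['R']
E
python3 - <<'E'
from h import *
s=dict(np.load('w6.npz'));P=wcloud(s);h=cv2.cvtColor(s['image'],cv2.COLOR_RGB2HSV)
b=(h[...,0]>100)&(h[...,0]<125)&(h[...,1]>130)&(s['z_map']>0)&(P[...,2]<.12)
B=P[b];
for i in range(3):
    c=B.mean(0);n=np.linalg.svd(B-c,full_matrices=False)[2][2];n*=np.sign(n[2]);B=B[abs((B-c)@n)<.004]
print('plane',c,n,np.degrees(np.arccos(n[2])),'uphill',np.degrees(np.arctan2(-n[1],-n[0])))
xu=np.array([0,0,1])-n*n[2];xu/=np.linalg.norm(xu);yl=np.cross(n,xu)
L=lambda p:np.array([(p-c)@xu,(p-c)@yl])
cor=[wray(s,p,c,n) for p in [(167,137),(371,139)]];print('down corners',cor,L(cor[0]),L(cor[1]))
# board centre from downhill edge
ctr=sum(cor)/2+xu*.1175;print('centre from edge',ctr)
f=(h[...,1]<70)&(h[...,2]>100);lab=cv2.connectedComponents(f.astype('uint8'))[1]
for p in [(229,184),(303,184)]:
    m=(lab==lab[p[1],p[0]]);print(m.sum())
    q=cv2.boxPoints(cv2.minAreaRect(cv2.findContours(m.astype('uint8'),0,2)[0][0])); W=np.array([wray(s,x,c+n*.012,n) for x in q]);print(q.round(),np.array([L(x) for x in W]).round(4).tolist(), L(W.mean(0)))
o=robot.get_obs();print('tcp',L(o['tool_pos']),'knob',L(wray(s,(263,357),c+n*.05,n)))
fl=wray(s,(275,268),[0,0,.119+.03+.025],np.array([0,0,1.]));print('flower',fl)
np.savez('brd.npz',c=c,n=n,xu=xu,yl=yl)
E
```

```text
plane [ 0.56515576 -0.17394361  0.074449  ] [-0.36387123  0.09389317  0.92670481] 22.073154052265785 uphill -14.468953721461498
down corners [array([ 0.43833646, -0.23681682,  0.0310236 ]), array([ 0.48808049, -0.0511465 ,  0.03174362])] [-0.11555759 -0.09256556] [-0.11364158  0.0996447 ]
centre from edge [ 0.56864272 -0.17118787  0.07553895]
1052
[[197. 204.]
 [248. 153.]
 [258. 164.]
 [207. 215.]] [[-0.0498, -0.0573], [-0.0946, -0.0137], [-0.0852, -0.0045], [-0.0409, -0.0479]] [-0.06763405 -0.03086416]
1061
[[272. 163.]
 [282. 153.]
 [334. 205.]
 [324. 215.]] [[-0.0861, 0.0066], [-0.0951, 0.0152], [-0.0501, 0.0592], [-0.0416, 0.0505]] [-0.06821867  0.0328795 ]
tcp [-0.02314793  0.01023455] knob [0.06732517 0.00101534]
flower [ 0.52396362 -0.15355841  0.174     ]
```

carry_out(steps=[[[0.001, -0.004, 0.015], 0, 0.05], [[0.003, -0.009, 0.03], 0, 0.05], [[0.003, -0.009, 0.045], 0, 0.05], [[0.003, -0.009, 0.05], 0, 0.05], [[0.003, -0.009, 0.05], 0, 0.05], [[0.003, -0.009, 0.05], 0, 0.05]])

```text
time: 9.25
tool_pos: [0.5215, -0.1624, 0.0711]
ee_rot: [-3.142, 0.001, 2.893]
wrist_force: [-0.0, -0.4, -1.7]
width: 0.0829
finger_force: 30.0
```

```bash
python3 - <<'E'
from h import *
s=snap('wrist','w7');go(.5162,-.1597);o=robot.get_obs();print(o['wrist_force'],o['wrist_torque'],o['width'])
b=np.load('brd.npz');c,n,xu,yl=[b[k] for k in('c','n','xu','yl')]
# mould top face height / corners
P=wcloud(s);h=cv2.cvtColor(s['image'],cv2.COLOR_RGB2HSV)
m=(h[...,1]<50)&(h[...,2]>120)&(P[...,2]>.1)&(P[...,2]<.15);m[330:]=0
Q=P[m];print(len(Q),Q.mean(0),Q.min(0),Q.max(0))
for i in range(3):
    cc=Q.mean(0);nn=np.linalg.svd(Q-cc,full_matrices=False)[2][2];nn*=np.sign(nn[2]);Q=Q[abs((Q-cc)@nn)<.003]
print('top',cc,nn)
E
```

```text
pos [ 0.5216 -0.1624  0.0713] yaw 165.7 tool dx,dy 0.0059 0.0013
[ 0.39191119 -0.0246017  -2.04688181] [-0.00142773 -0.02053484  0.00062684] 0.08259367898626714
11190 [ 0.51876915 -0.16191378  0.1234096 ] [ 0.48076279 -0.20384658  0.10019641] [ 0.5580107  -0.12320177  0.12790163]
top [ 0.52136538 -0.16501201  0.12466172] [-0.01201833  0.01713937  0.99978088]
```

carry_out(steps=[[[0, 0.001, 0.004], 0, 0.05], [[0.001, 0.001, 0.007], 0, 0.05], [[0.002, 0.001, 0.009], 0, 0.05], [[0.002, 0.001, 0.011], 0, 0.05], [[0.003, 0.001, 0.013], 0, 0.05], [[0.003, 0.001, 0.013], 0, 0.05]])

```text
time: 10.05
tool_pos: [0.518, -0.1605, 0.0574]
ee_rot: [3.142, -0.0, 2.893]
wrist_force: [-3.2, 1.6, 2.0]
width: 0.0828
finger_force: 30.0
```

carry_out(steps=[[[0.001, 0, 0.002], 0, 0.05], [[0.001, 0, 0.004], 0, 0.05], [[0.002, 0, 0.006], 0, 0.05], [[0.002, 0, 0.008], 0, 0.05], [[0.002, 0, 0.008], 0, 0.05]])

```text
time: 10.68
tool_pos: [0.5162, -0.1599, 0.049]
ee_rot: [3.141, -0.001, 2.893]
wrist_force: [-1.1, 1.8, 1.1]
width: 0.0826
finger_force: 30.0
```

```bash
cat > mt.py <<'E'
from h import *
import sys
s=snap('wrist',sys.argv[1]);go(.5162,-.1597);o=robot.get_obs();print(o['wrist_force'],o['wrist_torque'],o['width'],o['finger_force'])
b=np.load('brd.npz');c,n,xu,yl=[b[k] for k in('c','n','xu','yl')]
P=wcloud(s);h=cv2.cvtColor(s['image'],cv2.COLOR_RGB2HSV)
m=(h[...,1]<50)&(h[...,2]>120)&(abs((P-c)@n-.046)<.02);m[330:]=0;m[:,:180]=0;m[:,370:]=0
m=cv2.erode(m.astype('uint8'),np.ones((5,5)))>0
Q=P[m]
for i in range(6):
    cc=np.median(Q,0);nn=np.linalg.svd(Q-Q.mean(0),full_matrices=False)[2][2];nn*=np.sign(nn[2]);Q=Q[abs((Q-Q.mean(0))@nn)<.004]
print('top normal in board (x,y,z)',nn@xu,nn@yl,nn@n,'height',(Q.mean(0)-c)@n,len(Q))
E
python3 mt.py w8
```

```text
pos [ 0.5163 -0.16    0.0491] yaw 165.7 tool dx,dy 0.0001 0.0002
[-1.87736464  0.11350948  0.37751754] [ 0.08437285  0.16567212 -0.01855853] 0.08287651521614746 29.99997988343239
top normal in board (x,y,z) 0.06540483879759407 0.0017692075762201082 0.997857242778952 height 0.04723606900548971 7301
```

View pics/w8.png

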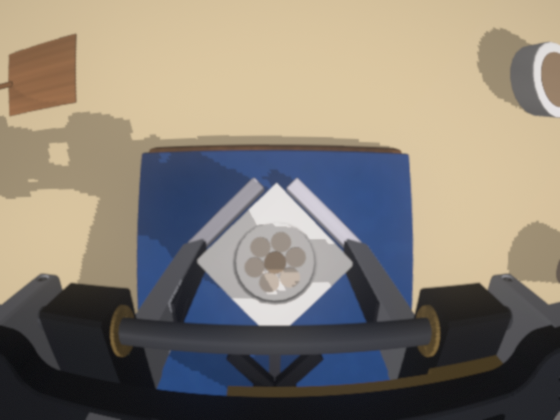

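The wrist view shows the mould between the fences, whose ends are at about (262,183) and (292,183). It's almost flat on the board, with 3.7° left. I'll press a little more, then let go.

carry_out(steps=[[[0, 0, 0.001], 0, 0.05], [[0, 0, 0.002], 0, 0.05], [[0, 0, 0.003], 0, 0.05], [[0, 0, 0.003], 0, 0.05]])

```text
time: 11.22
tool_pos: [0.5164, -0.1601, 0.0467]
ee_rot: [3.142, 0.0, 2.893]
wrist_force: [-2.9, 1.3, 3.8]
width: 0.0831
finger_force: 30.0
```

```bash
python3 mt.py w9
```

```text
pos [ 0.5164 -0.1601  0.0467] yaw 165.7 tool dx,dy 0.0003 0.0003
[-1.91328333  0.25412437  2.1663148 ] [0.15914801 0.32146392 0.02831299] 0.08293210887889314 30.00130534172058
top normal in board (x,y,z) 0.009148013885658168 0.0009615108721070381 0.9999576937744867 height 0.04516068915502813 7358
```

carry_out(steps=[[[0, 0, 0], 0, -1], [[0, 0, 0], 0, -1], [[0, 0, 0], 0, -1], [[0, 0, 0], 0, -1]])

```text
time: 11.78
tool_pos: [0.5165, -0.1601, 0.0463]
ee_rot: [3.141, 0.0, 2.893]
wrist_force: [-0.0, 0.3, -0.3]
width: 0.0938
finger_force: 0.0
```

```bash
cat > mp.py <<'E'
from h import *
import sys
s=snap('wrist',sys.argv[1]);o=robot.get_obs();print(o['time'],o['tool_pos'],o['wrist_force'],o['width'],o['finger_force'])
b=np.load('brd.npz');c,n,xu,yl=[b[k] for k in('c','n','xu','yl')]
P=wcloud(s);L=np.stack([(P-c)@xu,(P-c)@yl,(P-c)@n],-1);h=cv2.cvtColor(s['image'],cv2.COLOR_RGB2HSV)
m=((h[...,1]<60)&(h[...,2]>100)&(abs(L[...,2]-.044)<.006)&(np.hypot(L[...,0]+.045,L[...,1])<.06)).astype('uint8')
ct=max(cv2.findContours(m,0,2)[0],key=cv2.contourArea);q=L[ct[:,0,1],ct[:,0,0]]
print('extents x',q[:,0].min(),q[:,0].max(),'y',q[:,1].min(),q[:,1].max())
k=[q[:,0].argmin(),q[:,1].argmax(),q[:,0].argmax(),q[:,1].argmin()];print(q[k].round(4).tolist())
org=(h[...,0]>4)&(h[...,0]<16)&(h[...,1]>190)&(h[...,2]>100)&(L[...,2]>.03)&(L[...,2]<.065)&(abs(L[...,1])<.03)
if org.any(): K=L[org];print('knob',len(K),K.min(0),K.max(0),np.median(K,0))
E
python3 mp.py w10
```

```text
11.825 [ 0.51647018 -0.16002939  0.04636173] [-0.98227154  0.16147329  0.01812891] 0.09405467169727336 0.0
extents x -0.09357861137754066 -0.010015311290125062 y -0.041416279468308254 0.04262913058685824
[[-0.0936, 0.0007, 0.0467], [-0.0522, 0.0426, 0.0461], [-0.01, 0.001, 0.046], [-0.0519, -0.0414, 0.0463]]
```

The mould slid home: its centre is at board coordinates (-0.052, 0.0006), right in the corner and centred. Next I'll lift off and locate the knob.

carry_out(steps=[[[0, 0, -0.02], 0, -1], [[0, 0, -0.06], 0, -1], [[0, 0, -0.11], 0, -1], [[-0.03, 0, -0.12], 0, -1], [[-0.04, 0, -0.12], 0, -1], [[-0.04, 0, -0.12], 0, -1], [[-0.04, 0, -0.12], 0, -1]])

```text
time: 12.7
tool_pos: [0.554, -0.1694, 0.1649]
ee_rot: [3.141, -0.003, 2.893]
wrist_force: [-0.6, 0.1, 0.7]
width: 0.0941
finger_force: 0.0
```

```bash
python3 mp.py w11; python3 - <<'E'
from h import *
s=dict(np.load('w11.npz'));b=np.load('brd.npz');c,n,xu,yl=[b[k] for k in('c','n','xu','yl')]
h=cv2.cvtColor(s['image'],cv2.COLOR_RGB2HSV);P=wcloud(s);L=np.stack([(P-c)@xu,(P-c)@yl,(P-c)@n],-1)
m=(h[...,0]<18)&(h[...,1]>170)&(h[...,2]>60)&(abs(L[...,1])<.03)&(L[...,2]>.02)&(L[...,2]<.07)
print(m.sum());Q=L[m];print(np.percentile(Q,[2,50,98],axis=0).round(4))
t=Q[Q[:,2]>.0515];print('top',len(t),np.percentile(t,[2,50,98],axis=0).round(4))
E
```

```text
12.75 [ 0.55402794 -0.16950134  0.16517208] [-0.03624832  0.19720429 -0.62149411] 0.09396961712533039 0.0
extents x -0.09384760100466698 -0.009694918859608357 y -0.04090603243306571 0.04221840060734618
[[-0.0938, 0.0011, 0.0446], [-0.0513, 0.0422, 0.0467], [-0.0097, 0.0004, 0.0394], [-0.0522, -0.0409, 0.0459]]
319
[[ 0.0546 -0.0049  0.0528]
 [ 0.0619  0.0014  0.0544]
 [ 0.0693  0.0078  0.056 ]]
top 319 [[ 0.0546 -0.0049  0.0528]
 [ 0.0619  0.0014  0.0544]
 [ 0.0693  0.0078  0.056 ]]
```

carry_out(steps=[[[-0.03, 0, 0], 0, -1], [[-0.056, -0.0005, 0.01], 0, 0], [[-0.056, -0.0005, 0.04], 0, 0], [[-0.056, -0.0005, 0.065], 0, 0], [[-0.056, -0.0005, 0.075], 0, 0], [[-0.056, -0.0005, 0.075], 0, 0.9], [[-0.056, -0.0005, 0.075], 0, 0.9], [[-0.056, -0.0005, 0.075], 0, 0.9], [[-0.056, -0.0005, 0.075], 0, 0.9], [[-0.056, -0.0005, 0.075], 0, 0.9]])

```text
time: 14.0
tool_pos: [0.6098, -0.184, 0.0923]
ee_rot: [3.141, 0.001, 2.893]
wrist_force: [0.2, 0.7, 2.1]
width: 0.0157
finger_force: 30.0
```

carry_out(steps=[[[0, 0, 0], 0, 0.9], [[0, 0, 0], 0, 0.9]])

```text
time: 14.25
tool_pos: [0.6098, -0.184, 0.0923]
ee_rot: [3.141, 0.001, 2.893]
wrist_force: [-0.8, 1.5, 4.1]
width: 0.0158
finger_force: 30.0
```

carry_out(steps=[[[0.0046, 0, 0.0019], 0, 0.9], [[0.0093, 0, 0.0038], 0, 0.9], [[0.0139, 0, 0.0056], 0, 0.9], [[0.0185, 0, 0.0075], 0, 0.9], [[0.0232, 0, 0.0094], 0, 0.9], [[0.0278, 0, 0.0112], 0, 0.9], [[0.0324, 0, 0.0131], 0, 0.9], [[0.0371, 0, 0.015], 0, 0.9], [[0.0417, 0, 0.0169], 0, 0.9]])

```text
time: 15.38
tool_pos: [0.5695, -0.1736, 0.0755]
ee_rot: [3.141, 0.002, 2.893]
wrist_force: [1.7, 2.4, 5.4]
width: 0.0159
finger_force: 30.0
```

carry_out(steps=[[[0, 0, 0], 0, 0.9], [[0, 0, 0], 0, 0.9]])

```text
time: 15.62
tool_pos: [0.5687, -0.1735, 0.0752]
ee_rot: [3.141, 0.0, 2.893]
wrist_force: [-0.1, 2.4, 5.1]
width: 0.0154
finger_force: 30.0
```

```bash
cat > f.py <<'E'
from h import *
b=np.load('brd.npz');c,n,xu,yl=[b[k] for k in('c','n','xu','yl')]
F=[];
for i in range(1):
    o=robot.get_obs();F.append(o['wrist_force'])
f=np.mean(F,0);p=o['tool_pos']-c;print(o['time'],'F uphill',f@xu,'normal',f@n,'lat',f@yl,'tcp L',p@xu,p@yl,p@n,'w',o['width'])
E
python3 f.py
```

```text
15.625 F uphill 1.263637376770781 normal 4.9896246319630055 lat 2.343783090109134 tcp L 0.0033746363691629882 0.001369848443226706 -0.0005696934833928496 w 0.015396263339856886
```

carry_out(steps=[[[0.0019, 0, 0.0007], 0, 0.9], [[0.0037, 0, 0.0015], 0, 0.9], [[0.0056, 0, 0.0022], 0, 0.9], [[0.0065, 0, 0.0026], 0, 0.9], [[0.0065, 0, 0.0026], 0, 0.9]])

```text
time: 16.25
tool_pos: [0.563, -0.172, 0.0728]
ee_rot: [3.141, 0.002, 2.893]
wrist_force: [1.5, 2.7, 5.0]
width: 0.0157
finger_force: 30.0
```

```bash
python3 f.py; python3 mp.py w12
```

```text
16.25 F uphill 2.6441288147053905 normal 4.350534603156517 lat 2.954488375108401 tcp L -0.0030039955814673914 0.0013672697669579034 -0.0005570665952565358 w 0.015694208438862236
16.3 [ 0.56299675 -0.1719543   0.07277138] [2.03906452e-03 1.08061631e+00 6.43442702e+00] 0.015855998463615854 30.001307129859924
extents x -0.09414452912411556 -0.009688309433643858 y -0.04160147915040574 0.04296692438227639
[[-0.0941, 0.0007, 0.0458], [-0.0517, 0.043, 0.0458], [-0.0097, 0.0009, 0.0439], [-0.0523, -0.0416, 0.045]]
```

carry_out(steps=[[[0.0005, 0, 0.0002], 0, 0.9], [[0.0009, 0, 0.0004], 0, 0.9], [[0.0014, 0, 0.0006], 0, 0.9], [[0.0014, 0, 0.0006], 0, 0.9]])

```text
time: 16.8
tool_pos: [0.5618, -0.1716, 0.0723]
ee_rot: [3.141, 0.002, 2.893]
wrist_force: [0.8, 1.7, 4.7]
width: 0.0161
finger_force: 30.0
```

```bash
python3 f.py
```

```text
16.8 F uphill 2.1065378628798217 normal 4.2178510640921845 lat 1.8318117176311977 tcp L -0.004401707853423221 0.0013730910918951964 -0.0005665583134480854 w 0.01609351685845436
```

carry_out(steps=[[[0.0005, 0, 0.0002], 0, 0.9], [[0.0005, 0, 0.0002], 0, 0.9]])

```text
time: 17.05
tool_pos: [0.5615, -0.1716, 0.0722]
ee_rot: [3.141, 0.002, 2.893]
wrist_force: [0.9, 2.1, 5.2]
width: 0.0158
finger_force: 30.0
```

```bash
python3 f.py
```

```text
17.05 F uphill 2.2535674317902936 normal 4.68887291645126 lat 2.2913905781384085 tcp L -0.004694664480471815 0.0013749709590027204 -0.0005767228238522555 w 0.015804335427581372
```

carry_out(steps=[[[0.0005, 0, 0.0002], 0, 0.9], [[0.0005, 0, 0.0002], 0, 0.9]])

```text
time: 17.3
tool_pos: [0.5616, -0.1716, 0.0722]
ee_rot: [3.141, 0.004, 2.893]
wrist_force: [2.4, 1.8, 5.1]
width: 0.0157
finger_force: 30.0
```

```bash
python3 f.py
```

```text
17.3 F uphill 3.6519733157990384 normal 4.0548752579379705 lat 2.354057877366639 tcp L -0.004630743161563392 0.0013760843853510652 -0.0005729931007878966 w 0.015737521163113593
```

carry_out(steps=[[[0.0005, 0, 0.0002], 0, 0.9], [[0.0005, 0, 0.0002], 0, 0.9]])

```text
time: 17.55
tool_pos: [0.5616, -0.1716, 0.0721]
ee_rot: [3.141, 0.005, 2.893]
wrist_force: [4.0, 1.4, 4.9]
width: 0.0155
finger_force: 30.0
```

```bash
python3 f.py
```

```text
17.55 F uphill 5.104824050686784 normal 3.2708057933870145 lat 2.3091420296359546 tcp L -0.004635856956076873 0.0013756275495990207 -0.0006152951800024095 w 0.015458839431790933
```

Contact at about 2.7 N/mm, so I'll ramp the force up.

carry_out(steps=[[[0.0005, 0, 0.0002], 0, 0.9], [[0.0009, 0, 0.0004], 0, 0.9], [[0.0014, 0, 0.0006], 0, 0.9], [[0.0019, 0, 0.0008], 0, 0.9], [[0.0019, 0, 0.0008], 0, 0.9]])

```text
time: 18.18
tool_pos: [0.5616, -0.1716, 0.0721]
ee_rot: [3.141, 0.009, 2.893]
wrist_force: [7.4, 1.3, 5.0]
width: 0.0158
finger_force: 30.0
```

```bash
python3 f.py
```

```text
18.175 F uphill 8.245868110814802 normal 2.0491624853022863 lat 3.101607014938221 tcp L -0.004618679021879649 0.0013938451678566664 -0.0006293450399309916 w 0.01577440041963308
```

carry_out(steps=[[[0.0005, 0, 0.0002], 0, 0.9], [[0.0009, 0, 0.0004], 0, 0.9], [[0.0014, 0, 0.0006], 0, 0.9], [[0.0019, 0, 0.0008], 0, 0.9], [[0.0019, 0, 0.0008], 0, 0.9]])

```text
time: 18.8
tool_pos: [0.5615, -0.1716, 0.0721]
ee_rot: [3.141, 0.014, 2.893]
wrist_force: [10.0, 0.7, 5.9]
width: 0.0155
finger_force: 30.0
```

```bash
python3 f.py
```

```text
18.8 F uphill 11.042543164900472 normal 1.9326822215848196 lat 3.146297663721 tcp L -0.0046514708202150725 0.0013751310750867952 -0.0006160128821286689 w 0.015494197433676143
```

carry_out(steps=[[[0.0005, 0, 0.0002], 0, 0.9], [[0.0009, 0, 0.0004], 0, 0.9], [[0.0014, 0, 0.0006], 0, 0.9], [[0.0019, 0, 0.0008], 0, 0.9], [[0.0021, 0, 0.0008], 0, 0.9]])

```text
time: 19.42
tool_pos: [0.5613, -0.1716, 0.0721]
ee_rot: [3.141, 0.018, 2.893]
wrist_force: [12.3, -0.8, 5.8]
width: 0.0154
finger_force: 30.0
```

```bash
python3 f.py
```

```text
19.425 F uphill 13.387828224399636 normal 0.7958412270698991 lat 2.314617197874724 tcp L -0.00485704178187382 0.0013357731708132793 -0.0005614237388131354 w 0.015423236337053439
```

carry_out(steps=[[[0.0005, 0, 0.0002], 0, 0.9], [[0.0008, 0, 0.0003], 0, 0.9], [[0.0008, 0, 0.0003], 0, 0.9], [[0.0008, 0, 0.0003], 0, 0.9], [[0.0008, 0, 0.0003], 0, 0.9], [[0.0008, 0, 0.0003], 0, 0.9], [[0.0008, 0, 0.0003], 0, 0.9], [[0.0008, 0, 0.0003], 0, 0.9], [[0.0008, 0, 0.0003], 0, 0.9], [[0.0008, 0, 0.0003], 0, 0.9]])

```text
time: 20.68
tool_pos: [0.5612, -0.1715, 0.0721]
ee_rot: [3.141, 0.02, 2.893]
wrist_force: [13.5, -0.4, 4.5]
width: 0.0156
finger_force: 30.0
```

```bash
python3 f.py; python3 mp.py w13
```

```text
20.675 F uphill 13.900160685537342 normal -0.7394036504203125 lat 2.9348795051715966 tcp L -0.005008210416488735 0.001362508176148283 -0.0005446560499032188 w 0.015614547105485828
20.725 [ 0.56120995 -0.17151363  0.07208502] [12.79491209 -0.52365642  5.11889531] 0.01590299897977031 30.007679164409637
extents x -0.0935311572914993 -0.009649109579692419 y -0.04119423557589402 0.042756277623696416
[[-0.0935, 0.0018, 0.0455], [-0.0515, 0.0428, 0.0452], [-0.0096, 0.0009, 0.0451], [-0.0512, -0.0412, 0.0452]]
```

carry_out(steps=[[[-0.0014, 0, -0.0006], 0, 0.9], [[-0.0028, 0, -0.0011], 0, 0.9], [[-0.0042, 0, -0.0017], 0, 0.9], [[-0.0051, 0, -0.0021], 0, 0.9], [[-0.0051, 0, -0.0021], 0, 0.9]])

```text
time: 21.35
tool_pos: [0.5607, -0.1714, 0.072]
ee_rot: [3.141, 0.006, 2.893]
wrist_force: [3.9, 1.6, 5.7]
width: 0.016
finger_force: 30.0
```

```bash
python3 f.py
```

```text
21.35 F uphill 5.238131776890485 normal 4.009058228515758 lat 2.4987283760746495 tcp L -0.005514005041923535 0.0013901955269271715 -0.0004191914574471721 w 0.016008560534768925
```

Now back off a little more, open, let it settle and lift.

carry_out(steps=[[[-0.0014, 0, -0.0006], 0, 0.9], [[-0.0014, 0, -0.0006], 0, 0.9], [[-0.0014, 0, -0.0006], 0, 0.5], [[-0.0014, 0, -0.0006], 0, 0.2], [[-0.0014, 0, -0.0006], 0, 0.2], [[-0.0014, 0, -0.0006], 0, 0.2], [[-0.0014, 0, -0.02], 0, 0.2], [[-0.0014, 0, -0.06], 0, 0.2], [[-0.0014, 0, -0.11], 0, 0.2], [[-0.0014, 0, -0.13], 0, 0.2]])

```text
time: 22.6
tool_pos: [0.5613, -0.1722, 0.2063]
ee_rot: [-3.14, 0.008, 2.893]
wrist_force: [-1.1, -0.7, 0.1]
width: 0.0377
finger_force: 0.0
```

carry_out(steps=[[[0, 0, 0], 0, 0.2], [[0, 0, 0], 0, 0.2]])

```text
time: 22.85
tool_pos: [0.5592, -0.1714, 0.1994]
ee_rot: [3.141, -0.001, 2.893]
wrist_force: [0.2, 0.9, -0.6]
width: 0.0381
finger_force: 0.0
```

```bash
python3 mp.py w14; python3 - <<'E'
from h import *
s=dict(np.load('w14.npz'));b=np.load('brd.npz');c,n,xu,yl=[b[k] for k in('c','n','xu','yl')]
h=cv2.cvtColor(s['image'],cv2.COLOR_RGB2HSV);P=wcloud(s);L=np.stack([(P-c)@xu,(P-c)@yl,(P-c)@n],-1)
m=(h[...,0]<18)&(h[...,1]>170)&(h[...,2]>60)&(abs(L[...,1])<.03)&(L[...,2]>.0515)&(L[...,2]<.07)
print('knob top',m.sum(),np.percentile(L[m],[2,50,98],axis=0).round(4))
E
```

```text
22.9 [ 0.55888383 -0.1712517   0.19867116] [-0.32302454  0.07306926 -0.74315746] 0.03762517292070425 0.0
extents x -0.09361452312370722 -0.009536428977353085 y -0.04160343748105249 0.042818246254105
[[-0.0936, 0.0015, 0.0446], [-0.0512, 0.0428, 0.046], [-0.0095, 0.0007, 0.0419], [-0.0514, -0.0416, 0.0381]]
knob top 11 [[ 0.0085 -0.0028  0.0525]
 [ 0.0163  0.0017  0.0539]
 [ 0.0164  0.0059  0.0547]]
```

```bash
python3 - <<'E'
from h import *
s=dict(np.load('w14.npz'));b=np.load('brd.npz');c,n,xu,yl=[b[k] for k in('c','n','xu','yl')]
P=wcloud(s);L=np.stack([(P-c)@xu,(P-c)@yl,(P-c)@n],-1)
m=(abs(L[...,1])<.012)&(abs(L[...,2]-.054)<.004)&(abs(L[...,0]-.01)<.04)
print('knob top',m.sum(),np.percentile(L[m],[2,50,98],axis=0).round(4),np.median(s['image'][m],0))
E
```

```text
knob top 365 [[-0.002  -0.0064  0.0521]
 [ 0.008   0.0007  0.0541]
 [ 0.017   0.0079  0.0557]] [215. 114.  72.]
```

```bash
python3 -c "
from bench import robot
print(robot.close_job())"
```

```text
the job is handed in; nothing more can be done
None
```

The job is handed in, with no verdict returned: by my measurements the mould sits flat in the corner, the jaw pressed it with about 11 N (estimated from the wrist force) for a second and is still closed against it, and the arm is clear.

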